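# Inspect a brake pad through a hand magnifier at the marked height

### The job

On the shop counter a parts caddy has been left standing on the brake pad that is to be inspected: first hang the caddy by its handle on the hook of the stand, upright and hanging free, and let go of it. Then pick up the hand magnifier and hold it level with its lens centred over the brake pad, the lens at the height of the collar on the gauge post; finish while still holding it there in the gripper, touching nothing else with it. Keep the caddy from tipping over, leave the collar as it is set, and do not push the other goods about.

Things in the scene. Friction and masses are not known exactly. Their poses are not given: they have to be found in the camera images.
- caddy_grip (a point): Middle of the caddy's handle beam: 12 mm thick (its x), 108 mm long (its y), 40 mm tall. The point is 20 mm below the beam's top, 20 mm above its flat underside, 135 mm above the caddy's underside. Below the beam is the open hand slot, 80 mm wide (y), 70 mm high down to the tray's rim. z up.
- caddy: The loose caddy: grey plastic tray, 76 mm (x) by 110 mm (y), 45 mm tall, wheel nuts fixed inside, 0.24 to 0.39 kg, balanced on its vertical centre line; the handle panel (two uprights and the top beam) stands across its middle in the y-z plane. Starts flat on the brake pad. Origin: centre of its underside.
- hook_seat (a point): Top of the hook's level bar, where the beam is to rest, 205 mm above the counter. The 10 mm thick bar runs along this frame's x, from the upright post at x = +62 mm to its free end at x = -45 mm, which turns up: at x = -52 mm it tops out 16 mm above this point, the stand's highest spot. Slip the slot over the free end moving towards +x.
- hook: The fixed steel hook stand, base plate 150 x 120 x 10 mm; origin on the counter right under the seat point, same axes.
- pad_centre (a point): Centre of the brake pad's upper face, 27 mm above the counter: grey friction blocks 64 x 131 mm on a dark steel backing 76 x 148 mm, long side along this frame's y, fixed on the aluminium inspection station. x points to the gauge post; z up.
- station: The fixed inspection station: base plate 200 x 180 x 10 mm, brake pad, and a gauge post 10 mm in diameter and 126 mm tall standing 92 mm from the pad centre along the station's +x. Origin on the counter under the pad centre; z up.
- focus_mark (a point): Mid-height of the brass collar (26 mm diameter, 8 mm tall, with a short pin towards the station's +y) on the gauge post: its height is the focal height for the middle of the lens. It is set anew each time, 80 to 116 mm above the counter; a stiff slide that is not to be moved.
- loupe_lens (a point): Centre of the magnifier's lens, mid-thickness, 9 mm above its underside. Round dark steel rim 84 mm in diameter, 18 mm thick, with a glass lens; z is the lens axis, up when lying. A straight black handle, 20 mm wide and 18 mm tall, runs along its own -x from 40 to 152 mm from this centre.
- loupe_grip (a point): Point on the magnifier's handle axis near its balance point, 72 mm from the lens centre along the magnifier's -x, 9 mm above its underside; same axes as the lens.
- loupe: The loose hand magnifier, lying flat on the counter, 0.11 to 0.22 kg; origin on its underside below the lens centre.
- spray: Bystander: yellow spray bottle with black trigger, 72 mm diameter, 178 mm tall; origin under its centre.
- jar: Bystander: jar, 60 mm diameter, 70 mm tall; origin under its centre.
- can: Bystander: can, 66 mm diameter, 120 mm tall; origin under its centre.
- bearing: Bystander: steel wheel-bearing ring, 60 mm diameter, 18 mm tall; origin under its centre.
- carton: Bystander: cardboard box 60 x 90 x 50 mm; origin under its centre.
- screwdriver: Bystander: screwdriver 190 mm long, lying along its x.
- filter: Bystander: white oil filter, 76 mm diameter, 85 mm tall; origin under its centre.
There are look-alikes about, which are no part of the job. Leave any green look-alike of the loupe alone. Leave any orange look-alike of the caddy alone.

How it is judged:
On the way, in this order (a step that is already met when the one before it is completed fails the run):
1. the caddy hangs by its handle on the hook, let go (contact force between caddy and hook above 0.8 N and height (world z) of caddy_grip above 0.2 m and horizontal distance between caddy_grip and hook_seat below 0.055 m and angle between caddy_grip's own z axis and vertical below 0.3 rad and contact force between caddy and the fingers below 0.05 N and contact force between caddy and station below 0.05 N), for 0.3 s.
2. the magnifier has been picked up after that (height (world z) of loupe_lens above 0.05 m and contact force between loupe and the fingers above 1 N), for 0.2 s.
At the end, for the whole second after the job is handed in: Caddy hangs free on the hook (within 55 mm of the seat, tilt under 0.3 rad). The gripper alone holds the magnifier still: lens within 15 mm of the pad centre sideways, within 8 mm of the collar height, tilt under 0.14 rad, touching nothing else (all of step 1 and linear speed of caddy below 0.08 m/s and horizontal distance between loupe_lens and pad_centre below 0.015 m and z of loupe_lens in the frame of focus_mark between -0.008 and 0.008 m and angle between loupe_lens's own z axis and vertical below 0.14 rad and contact force between loupe and the fingers above 1 N and linear speed of loupe below 0.02 m/s and contact force between loupe and station below 0.05 N and contact force between loupe and caddy below 0.05 N and contact force between loupe and hook below 0.05 N); the arm keeps its last pose, push and grip.
It fails at once if the caddy tipped over (angle between caddy_grip's own z axis and vertical above 0.8 rad).
It fails at once if the collar was shifted (distance of focus_mark from where it was at the start of the episode above 0.005 m).
It fails at once if other goods pushed about (distance of any of spray, jar, can, bearing, carton, screwdriver, filter from where it was at the start of the episode above 0.03 m).
It also fails if it takes over 61 s, if anything falls off the work surface, if the arm or the gripper's body presses on something with over 40 N, if the wrist force passes 120 N, or if a joint passes its speed limit or range.

### The arm

A 6-joint arm with a two-finger parallel gripper is mounted at the origin on the work surface. World frame = base frame: x ahead of the robot, y to its left, z up, the work surface at z = 0. Lengths are in m, angles in rad, forces in N, time in s.
With the tool pointing down it reaches from about 0.25 to 0.775 m from the base axis. Payload 8.9 kg.
Tool frame: the origin (TCP) lies midway between the tips of the shut fingers; the grasp point (between the pads) lies 19 mm behind it; z points along the fingers, x is the direction in which the jaws open and shut, and the axes are right-handed (so a half turn about z gives the same grasp; the last joint's range is limited). The gripper opens to 85 mm and grips with 20 to 120 N. Pads are 22 mm wide; open, the fingers measure 114 mm over their backs; the gripper's body (76 mm by 85 mm) begins 54 mm behind the grasp point. The pads swing forward as they close: fully open they stand 13 mm farther back than shut.
Start: joints at [-1.265, 0.291, -0.153, 1.127, 0, 1.431], TCP at [0.226, -0.474, 0.231] pointing down, gripper open.
Joint ranges: [-2.52, 2.52], [-0.91, 1.74], [-1.3, 1.37], [-1.96, 2.02], [-1.52, 1.47], [-3.14, 3.14]. Speed limits (rad/s): [2.22, 2.22, 2.79, 3.14, 3.14, 3.14].

### API

Orientations are given as a 3x3 rotation matrix whose columns are the frame's x, y, z axes.
In Python, from plant import bot gives the robot as it stands. The module is installed in compiled form; this text tells all that it offers.
- The arm moves only by the shell command python3 -m creep 'ROWS' [FORCE]. ROWS is JSON, a list that holds one entry, the list of rows, each a list of 7 numbers: the shift along the tool's x, y, z in m, then the turn, a rotation vector about the tool's x, y, z in degrees, then the finger opening in m, from 0 to 0.0854. A call has 1 to 20 rows; each row is the pose to reach, as a shift and turn from the pose commanded when the call began, along the tool's axes at that moment; what a row does not reach only later rows make up. A row lasts 1/12 s, in which the tool goes at most 41.7 mm and 7.16 degrees, less where a joint would pass 70% of its speed; a pose out of reach is approached as far as the arm can. A call with a gripper value outside its range is refused whole. The fingers move at their own pace and stop on an object; FORCE is the grip in N (left out, the last holds). Time passes only in rows, so rows that repeat a pose let the fingers close. It gives the time, the measured TCP pose, the force and the opening at its end, in the units of the state.
- bot.sense(): the state, without advancing time (a new reading comes with each control period).
- bot.read_camera(name): name is "scene" or "side" or "wrist"; returns the picture (480x640x3 uint8, red, green, blue); there is no depth.
- bot.camera_params(name): a dict with "camera_matrix" (3x3 intrinsics, pixels), "camera_from_world" (4x4, takes a point from world to camera coordinates). Camera axes: x right, y down, z forward; pixel columns grow to the right and rows downward; lengths in m; the calibration is good to about 2 mm. A picture is of the moment at which its call begins: read the wrist's pose just before it. camera_params takes no time and is no camera call; for the wrist camera it gives the pose at the moment of the call.
- bot.close_job(): hands the job in, once; it reports no verdict.
Trained networks look in the newest picture that a camera, given by its name, has taken for a name from the list of things; names that differ only in an ending like _2 or _b are one class to them, and where a whole thing is asked for, a point or a joint stands for the part that bears it (a point fixed in the world has none). Each returns a list of dicts, best first, with "score" (0 to 1); they miss things now and then, are a little off and sometimes report something else, mostly with a low value. They report only what shows in the picture. A call takes as long as a camera call. They do not tell look-alikes from the thing itself.
- bot.look_for(query, camera): "extent" ([centre column, centre row, width, height] in pixels, round what is visible of it).
The state is a dict: "clock": time; "q": joint angles; "qd": joint speeds; "effort": joint torques, N m; "tool_pos": TCP position; "orientation": TCP orientation; "force": force on the tool from outside, world axes, zero at the start; "ft_torque": the same for the moment, N m; "gripper_width": opening from 0.0 (shut) to 1.0 (fully open).
Only numpy, scipy, OpenCV 4.12 (cv2) and the standard library are available. Lean on these libraries where they do the work, as an engineer would, in place of code of your own. Each camera call takes 0.05 s, during which the arm holds its last target.

## Working session

There is one attempt and no reset: what is moved stays moved. The work goes in short steps, Python scripts to look and compute and a shell command to move; the robot and the scene stay as the last step left them, time stands still between calls to the robot, and variables do not carry over. Pictures are saved under pics/ and viewed, and the job is handed in when it is done.

```bash
mkdir -p pics; ls; python3 - <<'E'
from plant import bot
import cv2,numpy as np
np.set_printoptions(precision=4,suppress=True)
s=bot.sense();print(s['clock'],s['tool_pos'],s['orientation'],s['gripper_width'])
for c in ['scene','side','wrist']:
    im=bot.read_camera(c);cv2.imwrite(f'pics/{c}0.png',im[:,:,::-1])
    p=bot.camera_params(c);print(c,np.array(p['camera_matrix']),np.array(p['camera_from_world']))
E
```

```text
pics
0.0 [ 0.2258 -0.4735  0.2307] [[ 0.4303 -0.9027 -0.0004]
 [-0.9027 -0.4303  0.0012]
 [-0.0013 -0.0002 -1.    ]] 0.9959433023016854
scene [[588.9479   0.     326.0224]
 [  0.     588.9479 240.6648]
 [  0.       0.       1.    ]] [[ 0.7523  0.6588  0.0104 -0.3997]
 [ 0.4241 -0.472  -0.7729 -0.1202]
 [-0.5043  0.5859 -0.6344  1.7626]
 [ 0.      0.      0.      1.    ]]
side [[473.3554   0.     321.1   ]
 [  0.     473.3554 235.0276]
 [  0.       0.       1.    ]] [[-0.7897 -0.6133  0.0161  0.4051]
 [-0.4378  0.545  -0.7151  0.3498]
 [ 0.4298 -0.5717 -0.6989  1.0911]
 [ 0.      0.      0.      1.    ]]
wrist [[374.6176   0.     319.0872]
 [  0.     374.6176 231.8859]
 [  0.       0.       1.    ]] [[ 0.4305 -0.9026 -0.0013 -0.5245]
 [-0.8688 -0.4148  0.2704 -0.0357]
 [-0.2446 -0.1153 -0.9627  0.3806]
 [ 0.      0.      0.      1.    ]]
```

View pics/scene0.png

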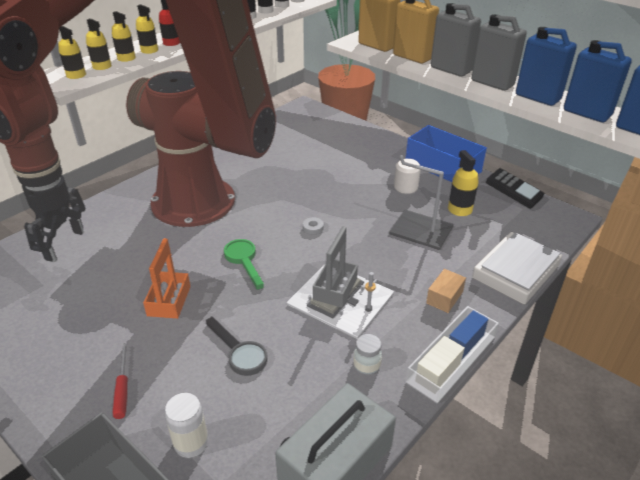

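View pics/side0.png

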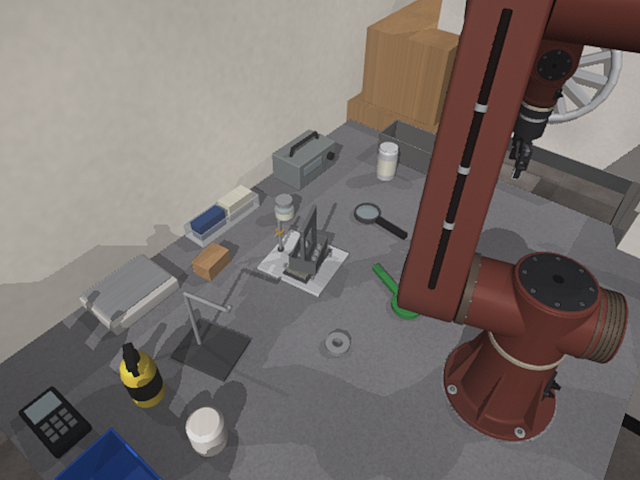

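View pics/wrist0.png

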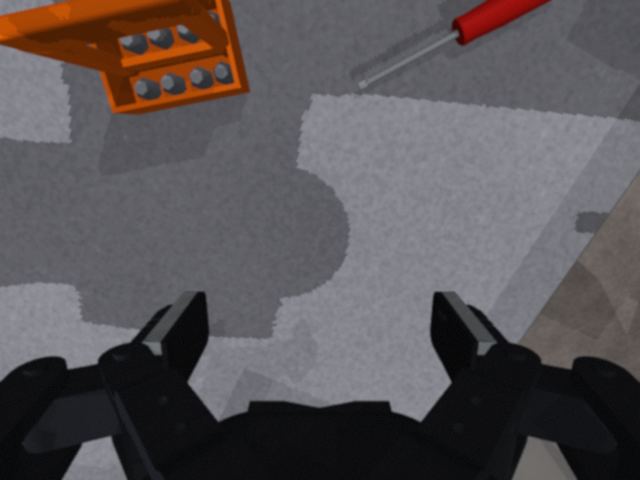

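```bash
python3 - <<'E'
from plant import bot
for c in ['scene','side']:
  for n in ['caddy','caddy_grip','hook','hook_seat','station','pad_centre','focus_mark','loupe','loupe_lens','loupe_grip','screwdriver','bearing','carton']:
    try: print(c,n,[(round(d['score'],2),[round(float(v),1) for v in d['extent']]) for d in bot.look_for(n,c)][:4])
    except Exception as e: print(c,n,e)
print(bot.sense()['clock'])
E
```

```text
scene caddy [(0.81, [336.2, 270.0, 49.8, 76.8]), (0.63, [168.4, 278.9, 48.3, 83.5]), (0.63, [120.6, 380.7, 19.7, 74.4])]
scene caddy_grip [(0.9, [336.6, 264.0, 40.9, 78.8]), (0.75, [166.9, 276.9, 47.6, 82.1])]
scene hook [(0.89, [422.4, 202.4, 62.9, 93.3])]
scene hook_seat [(0.97, [422.9, 202.1, 65.1, 93.4]), (0.68, [408.6, 175.8, 22.5, 34.3])]
scene station [(0.72, [340.9, 305.5, 106.4, 64.8])]
scene pad_centre [(0.66, [339.8, 305.1, 108.6, 64.3]), (0.58, [369.0, 352.2, 25.8, 41.4])]
scene focus_mark [(0.49, [368.2, 287.4, 8.7, 3.9])]
scene loupe [(0.76, [242.5, 264.6, 39.4, 51.5]), (0.67, [237.2, 346.8, 60.6, 58.9])]
scene loupe_lens [(0.81, [235.5, 348.1, 59.7, 59.8]), (0.81, [244.6, 264.9, 39.6, 51.6])]
scene loupe_grip [(0.71, [236.7, 347.4, 62.2, 59.4]), (0.63, [243.8, 263.9, 36.5, 50.4]), (0.53, [368.0, 352.9, 24.7, 36.7]), (0.21, [421.2, 202.8, 62.2, 93.5])]
scene screwdriver [(0.92, [120.5, 381.9, 18.1, 71.4])]
scene bearing [(0.52, [313.9, 227.2, 18.1, 14.7])]
scene carton [(0.85, [447.5, 290.9, 41.6, 42.0])]
side caddy [(0.82, [309.2, 238.8, 38.7, 73.5])]
side caddy_grip [
[... 189 characters left out ...]
, [305.4, 260.2, 88.1, 76.9])]
side pad_centre [(0.95, [304.8, 258.2, 89.0, 75.3]), (0.57, [209.9, 334.2, 81.0, 89.4])]
side focus_mark [(0.54, [279.6, 231.9, 10.0, 10.2]), (0.21, [381.9, 221.7, 53.0, 34.8])]
side loupe [(0.95, [382.4, 223.2, 58.5, 37.6]), (0.61, [395.9, 292.5, 47.3, 56.0])]
side loupe_lens [(0.85, [394.6, 291.9, 44.5, 55.9]), (0.79, [383.9, 221.8, 52.8, 36.7])]
side loupe_grip [(0.98, [397.6, 293.4, 45.1, 54.3]), (0.73, [380.8, 220.8, 53.4, 38.3]), (0.43, [211.3, 335.2, 85.6, 89.8])]
side screwdriver [(0.21, [304.7, 259.6, 95.2, 72.9])]
side bearing [(0.77, [337.8, 344.4, 24.6, 23.5])]
side carton [(0.78, [211.3, 263.9, 40.6, 41.8]), (0.24, [309.6, 241.3, 41.7, 72.2])]
1.45
```

Candidates in the scene picture:
- Caddy: grey at (336,270), orange at (168,279). I choose the grey one, which stands on the station.
- Loupe: black/steel at (237,347), green at (243,264). I choose the black one.
- The hook is at (422,202) and the collar at (369,287).

Next, close crops to check.

```bash
cat > crop.py <<'E'
import cv2
def crop(src,dst,x0,y0,w,h,f):
    im=cv2.imread(src)[y0:y0+h,x0:x0+w]
    im=cv2.resize(im,None,fx=f,fy=f,interpolation=cv2.INTER_CUBIC)
    for k in range(0,w,10):
        cv2.line(im,(k*f,0),(k*f,4 if k%50 else 10),(0,0,255),1)
        if (x0+k)%20==0: cv2.putText(im,str(x0+k),(k*f,20),0,.35,(0,0,255),1)
    for k in range(0,h,10):
        cv2.line(im,(0,k*f),(6,k*f),(0,0,255),1)
        if (y0+k)%20==0: cv2.putText(im,str(y0+k),(8,k*f+4),0,.35,(0,0,255),1)
    cv2.imwrite(dst,im)
E
python3 - <<'E'
from crop import crop
crop('pics/scene0.png','pics/c1.png',280,220,120,120,5)
crop('pics/side0.png','pics/c2.png',250,190,110,110,5)
crop('pics/scene0.png','pics/c3.png',380,150,90,110,5)
crop('pics/side0.png','pics/c4.png',165,280,100,100,6)
crop('pics/scene0.png','pics/c5.png',200,310,80,70,7)
crop('pics/side0.png','pics/c6.png',345,195,70,50,8)
E
```

```text
(no output)
```

View pics/c1.png

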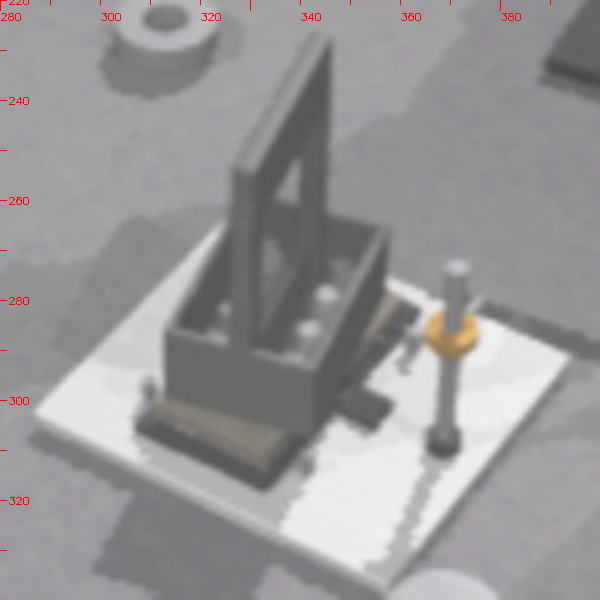

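View pics/c2.png

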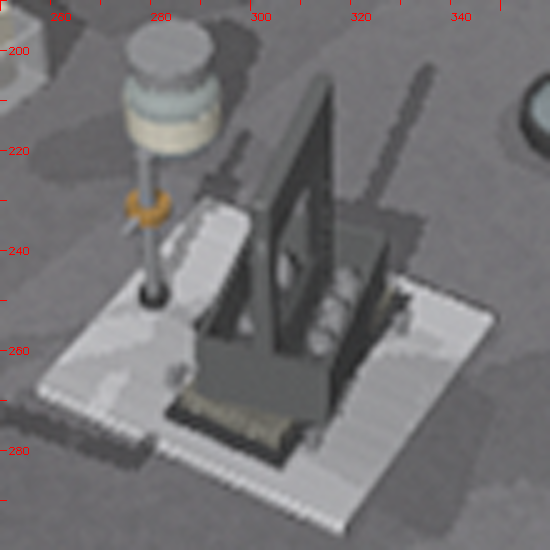

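View pics/c3.png

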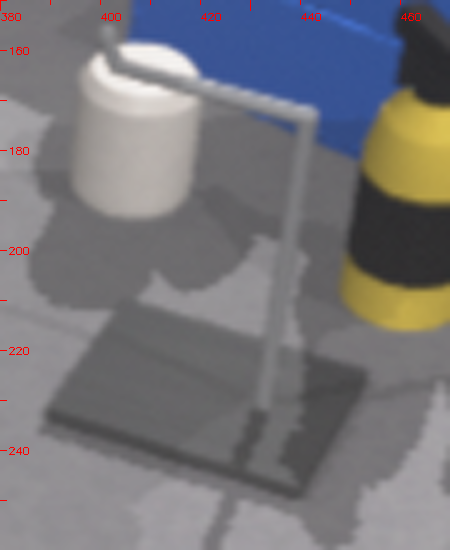

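View pics/c4.png

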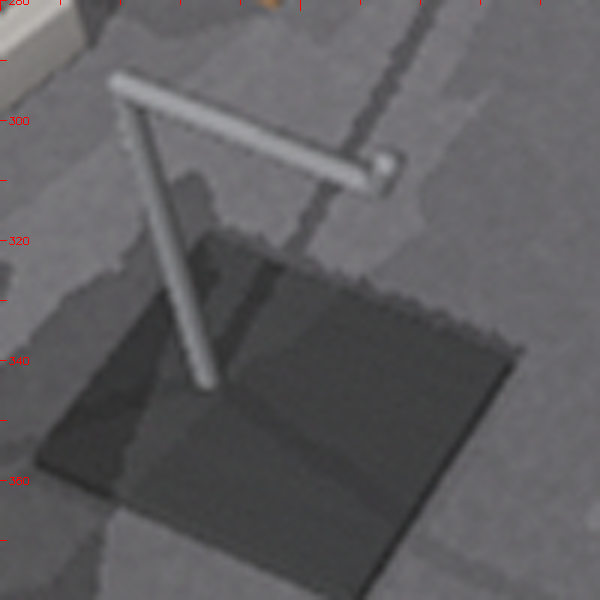

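View pics/c5.png

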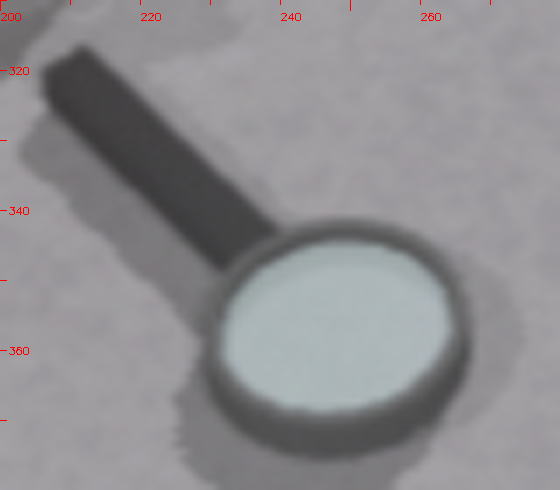

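View pics/c6.png

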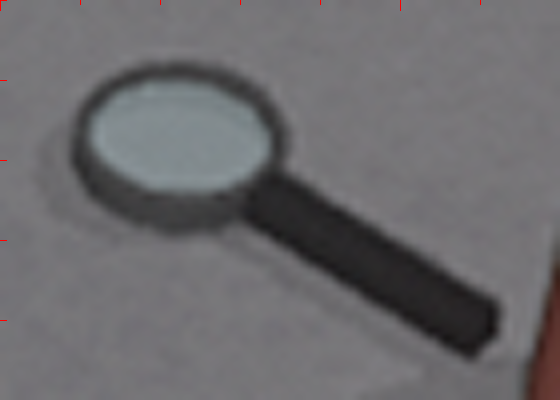

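```bash
cat > geo.py <<'E'
import numpy as np
from plant import bot
from scipy.optimize import least_squares
np.set_printoptions(precision=4,suppress=True)
P={}
for c in ['scene','side']:
    p=bot.camera_params(c);P[c]=(np.array(p['camera_matrix']),np.array(p['camera_from_world']))
def proj(c,X):
    K,T=P[c];X=np.atleast_2d(X);Y=X@T[:3,:3].T+T[:3,3];Y=Y@K.T;return Y[:,:2]/Y[:,2:]
def tri(obs):
    f=lambda X:np.concatenate([(proj(c,X)[0]-uv) for c,uv in obs])
    r=least_squares(f,[.5,0,.1]);return r.x,np.abs(r.fun).max()
def Rz(a):c,s=np.cos(a),np.sin(a);return np.array([[c,-s,0],[s,c,0],[0,0,1]])
def fit(obs,x0,loss='soft_l1'):
    # obs: (cam,(u,v),(local xyz))
    def f(p):
        return np.concatenate([proj(c,Rz(p[2])@np.array(l)+[p[0],p[1],0])[0]-uv for c,uv,l in obs])
    r=least_squares(f,x0,loss=loss,f_scale=1.0);return r.x,f(r.x).reshape(-1,2)
E
cat > m1.py <<'E'
from geo import *
S='scene';D='side'
print('post top/collar',tri([(S,(370.2,286.8)),(D,(279.6,231.2))]))
print('beam near/far',tri([(S,(328.8,254)),(D,(302.4,231))]),tri([(S,(328.8,254)),(D,(314.6,205.4))]),tri([(S,(344.2,226.8)),(D,(302.4,231))]))
print('hook elbow/end',tri([(S,(442,172)),(D,(185.3,294.2))]),tri([(S,(403,163.6)),(D,(227,310.5))]),tri([(S,(401.6,156)),(D,(229.2,306.7))]))
print('loupe',tri([(S,(248.3,356.7)),(D,(367.6,211.3))]))
E
python3 m1.py
```

```text
post top/collar (array([ 0.674 , -0.0114,  0.083 ]), np.float64(0.811845591211636))
beam near/far (array([ 0.5758, -0.0235,  0.134 ]), np.float64(6.2933755341625215)) (array([ 0.598 , -0.0723,  0.1786]), np.float64(0.9508703091157713)) (array([0.5606, 0.0248, 0.1791]), np.float64(1.1004101669056467))
hook elbow/end (array([0.6182, 0.3494, 0.1999]), np.float64(1.310644464439065)) (array([0.5174, 0.3219, 0.1967]), np.float64(0.34962723080150226)) (array([0.509 , 0.3216, 0.2166]), np.float64(0.9041003086717865))
loupe (array([ 0.5684, -0.304 ,  0.0138]), np.float64(1.383223230048543))
```

```bash
cat > m2.py <<'E'
from geo import *
S='scene';D='side'
a=.001
st=[(S,(287.2,302.4),(-a*100,-.09,.01)),(S,(357.6,337),(.1,-.09,.01)),(S,(394,291.4),(.1,.09,.01)),
(D,(258,267.6),(.1,.09,.01)),(D,(318.6,296.6),(-.1,.09,.01)),(D,(348.8,253.2),(-.1,-.09,.01)),
(S,(371.4,273),(.092,0,.126)),(D,(280.6,249),(.092,0,.012))]
for y0 in (.2,):
    x,r=fit(st,[.58,-.02,y0]);print('station',x,np.degrees(x[2]));print(r.round(1).tolist())
z=.027
cd=[(S,(328.8,254),(0,-.054,z+.155)),(S,(344.2,226.8),(0,.054,z+.155)),(D,(302.4,231),(0,.054,z+.155)),(D,(314.6,205.4),(0,-.054,z+.155)),
(S,(313,286),(-.038,-.055,z+.045)),(S,(343.6,294),(.038,-.055,z+.045)),(S,(357.6,266),(.038,.055,z+.045)),
(D,(289,254.4),(.038,.055,z+.045)),(D,(316.6,263),(-.038,.055,z+.045)),(D,(327.6,237.6),(-.038,-.055,z+.045))]
x,r=fit(cd,[.58,-.02,.36]);print('caddy',x,np.degrees(x[2]));print(r.round(1).tolist())
hk=[(S,(442,172),(.062,0,.2)),(S,(401.6,156),(-.052,0,.221)),(D,(185.3,294.2),(.062,0,.2)),(D,(229.2,306.7),(-.052,0,.219)),(D,(199.5,343.8),(.062,0,.01)),(S,(403,163.6),(-.049,0,.2)),(D,(227,310.5),(-.047,0,.198))]
x,r=fit(hk,[.56,.33,.26]);print('hook',x,np.degrees(x[2]));print(r.round(1).tolist())
# base corner check
for c in (S,D): print(proj(c,[Rz(x[2])@np.array([sx*.075,sy*.06,.01])+[x[0],x[1],0] for sx,sy in((-1,-1),(1,-1),(1,1),(-1,1))]).round(1).tolist())
lp=[(S,(248.3,356.7),(0,0,.016)),(D,(367.6,211.3),(0,0,.016)),(S,(209.1,318.9),(-.152,0,.018)),(D,(405.6,235.3),(-.152,0,.009)),(S,(235.7,345.7),(-.042,0,.018))]
x,r=fit(lp,[.57,-.3,-.8]);print('loupe',x,np.degrees(x[2]));print(r.round(1).tolist())
x,r=fit(lp,[.57,-.3,2.]);print('loupe',x,np.degrees(x[2]));print(r.round(1).tolist())
E
python3 m2.py
python3 - <<'E'
from geo import *
# bystanders approx
for n,s,d,z in [('carton',(447.5,291),(211.3,264),.025),('bearing',(314,227),(338,344.4),.009)]:
    print(n,tri([('scene',s),('side',d)]))
print('spray',tri([('scene',(466,158)),('side',(128,350))]),'jar~',tri([('scene',(368,340)),('side',(284,203))]),'filter/can white',tri([('scene',(407,163)),('side',(207,417))]))
print('orange', tri([('scene',(168,290)),('side',(400,400))])[1])
E
```

```text
station [ 0.5936 -0.0211  0.1559] 8.933743087991317
[[-2.3, -1.0], [-1.1, -1.6], [-1.3, -2.3], [-1.6, -0.1], [0.0, -1.3], [0.0, -0.4], [4.1, 1.2], [-4.4, -1.0]]
caddy [ 0.5807 -0.0252  0.3755] 21.51646150539486
[[-0.8, -0.0], [-0.8, -1.0], [-1.3, -0.8], [-1.0, -1.9], [-1.1, 0.2], [-0.9, 0.1], [-0.6, -1.6], [-0.9, 2.6], [-1.5, 0.2], [-1.2, -2.0]]
hook [0.5596 0.3344 0.26  ] 14.896927015013352
[[-0.7, 0.3], [-0.8, -1.2], [-1.8, -0.3], [-0.7, -1.1], [-1.4, -0.8], [-1.8, -1.7], [0.6, 0.5]]
[[378.7, 227.8], [429.8, 243.3], [443.2, 219.5], [394.2, 205.4]]
[[259.8, 342.9], [207.1, 322.4], [179.1, 361.3], [234.6, 384.7]]
loupe [ 0.5707 -0.3051 -0.0948] -5.429918115348343
[[-0.7, 0.1], [-1.7, -0.8], [-1.6, -0.4], [-1.0, 0.2], [0.3, -0.4]]
loupe [ 0.5707 -0.3051 -0.0948] -5.429919254927329
[[-0.7, 0.1], [-1.7, -0.8], [-1.6, -0.4], [-1.0, 0.2], [0.3, -0.4]]
carton (array([0.7849, 0.1587, 0.0172]), np.float64(1.527835107526954))
bearing (array([0.3557, 0.1413, 0.0038]), np.float64(1.7826046989205793))
spray (array([0.613 , 0.5015, 0.1736]), np.float64(1.640802443265386)) jar~ (array([ 0.7602, -0.1276,  0.0636]), np.float64(0.8480262596854118)) filter/can white (array([0.4293, 0.4809, 0.0882]), np.float64(0.8621905650424537))
orange 42.610907700295286
```

```bash
cat > togo.py <<'E'
import numpy as np,sys
from plant import bot
from scipy.spatial.transform import Rotation as Ro
def togo(pos,yaw_deg):
    s=bot.sense();R=np.array(s['orientation']);p=np.array(s['tool_pos'])
    a=np.radians(yaw_deg);x=np.array([np.cos(a),np.sin(a),0]);z=np.array([0,0,-1.]);G=np.c_[x,np.cross(z,x),z]
    return (R.T@(np.array(pos)-p)).round(4), Ro.from_matrix(R.T@G).as_rotvec(degrees=True).round(2)
if __name__=='__main__':
    v=[float(a) for a in sys.argv[1:]];print(*togo(v[:3],v[3]))
E
python3 togo.py .5807 -.0252 .30 21.5
```

```text
[-0.2524 -0.5133 -0.0687] [ -0.     0.   -86.02]
```

```bash
python3 -m creep '[[[0,0,-0.05,0,0,-7,0.085],[-0.03,-0.06,-0.0687,0,0,-14,0.085],[-0.2524,-0.5133,-0.0687,0,0,-86.02,0.085],[-0.2524,-0.5133,-0.0687,0,0,-86.02,0.085],[-0.2524,-0.5133,-0.0687,0,0,-86.02,0.085],[-0.2524,-0.5133,-0.0687,0,0,-86.02,0.085],[-0.2524,-0.5133,-0.0687,0,0,-86.02,0.085],[-0.2524,-0.5133,-0.0687,0,0,-86.02,0.085],[-0.2524,-0.5133,-0.0687,0,0,-86.02,0.085],[-0.2524,-0.5133,-0.0687,0,0,-86.02,0.085],[-0.2524,-0.5133,-0.0687,0,0,-86.02,0.085],[-0.2524,-0.5133,-0.0687,0,0,-86.02,0.085],[-0.2524,-0.5133,-0.0687,0,0,-86.02,0.085],[-0.2524,-0.5133,-0.0687,0,0,-86.02,0.085],[-0.2524,-0.5133,-0.0687,0,0,-86.02,0.085],[-0.2524,-0.5133,-0.0687,0,0,-86.02,0.085],[-0.2524,-0.5133,-0.0687,0,0,-86.02,0.085],[-0.2524,-0.5133,-0.0687,0,0,-86.02,0.085]]]' 60
cat > snap.py <<'E'
import sys,cv2,numpy as np
from plant import bot
np.set_printoptions(precision=4,suppress=True)
for a in sys.argv[2:]:
    if a=='wrist':
        p=bot.camera_params('wrist');np.savez(f'pics/wrist_{sys.argv[1]}.npz',K=p['camera_matrix'],T=p['camera_from_world'])
    cv2.imwrite(f'pics/{a}_{sys.argv[1]}.png',bot.read_camera(a)[:,:,::-1])
s=bot.sense();print(s['clock'],s['tool_pos'],s['orientation'],s['force'],s['gripper_width'],s['q'])
E
python3 snap.py a wrist
```

```text
clock: 2.95
tool_pos: [0.5803, -0.0253, 0.2997]
orientation: [[0.93, 0.367, -0.001], [0.367, -0.93, -0.0], [-0.001, -0.0, -1.0]]
force: [-0.4, -0.1, -0.2]
gripper_width: 0.996
3.0 [ 0.5802 -0.0258  0.3   ] [[ 0.9306  0.3661 -0.0005]
 [ 0.3661 -0.9306 -0.0002]
 [-0.0005  0.     -1.    ]] [ 0.9125 -0.1297  0.2262] 0.9946653024533532 [-0.1702  0.3763  0.1488  1.3437 -0.0003  1.0258]
```

View pics/wrist_a.png

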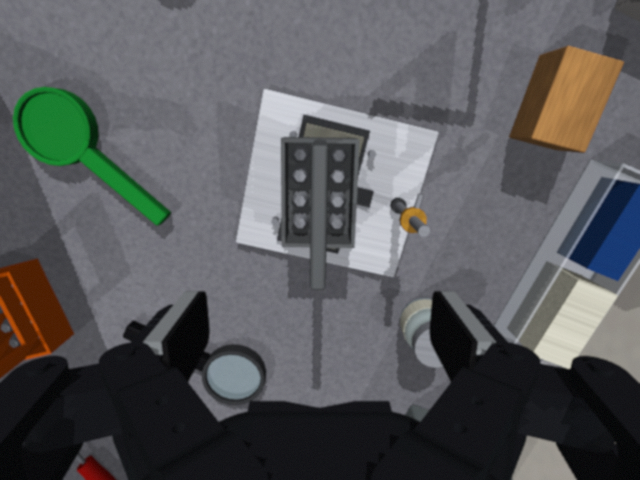

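```bash
cat > wb.py <<'E'
import numpy as np
def back(tag,uv,z):
    d=np.load(f'pics/wrist_{tag}.npz');K,T=d['K'],d['T'];R,t=T[:3,:3],T[:3,3];o=-R.T@t
    r=R.T@np.linalg.solve(K,[uv[0],uv[1],1]);return o+r*(z-o[2])/r[2]
def pj(tag,X):
    d=np.load(f'pics/wrist_{tag}.npz');K,T=d['K'],d['T'];y=K@(T[:3,:3]@np.array(X)+T[:3,3]);return y[:2]/y[2]
E
python3 - <<'E'
from wb import *
np.set_printoptions(precision=4,suppress=True)
a=back('a',(318,289),.182);b=back('a',(319,140.5),.182);print(a,b,(a+b)/2,np.degrees(np.arctan2(*(b-a)[1::-1])),np.linalg.norm(b-a))
c=[back('a',p,.01) for p in((264,90),(438,130),(395,276),(236,242))];print(np.array(c),np.mean(c,0))
print([np.linalg.norm(c[i]-c[i-1]) for i in range(4)], np.degrees(np.arctan2(*(c[1]-c[0])[1::-1])))
print('tray',[back('a',p,.072) for p in ((281,138),(355,137),(355,247),(282,247))])
print('pad back', [back('a',p,.02) for p in ((303,115.5),(369,128))])
print('post foot',back('a',(399,206),.012),'top',back('a',(425,231),.126))
print('lens',back('a',(233,373),.016))
E
python3 - <<'E'
import sys;sys.path.insert(0,'.')
from crop import crop
crop('pics/wrist_a.png','pics/ca.png',230,80,220,220,3)
E
```

```text
[ 0.5981 -0.0723  0.182 ] [0.5586 0.0299 0.182 ] [ 0.5783 -0.0212  0.182 ] 111.14851027032532 0.1096263689602492
[[ 0.4853  0.0521  0.01  ]
 [ 0.6801  0.0839  0.01  ]
 [ 0.7087 -0.0934  0.01  ]
 [ 0.5109 -0.1239  0.01  ]] [ 0.5962 -0.0203  0.01  ]
[np.float64(0.17788152808063235), np.float64(0.19743456796682168), np.float64(0.17953291439698052), np.float64(0.20023829612231153)] 9.265105428929703
tray [array([0.5249, 0.0151, 0.072 ]), array([0.5909, 0.0422, 0.072 ]), array([ 0.6345, -0.0603,  0.072 ]), array([ 0.5636, -0.0883,  0.072 ])]
pad back [array([0.5347, 0.0428, 0.02  ]), array([0.6063, 0.0571, 0.02  ])]
post foot [ 0.6755 -0.0106  0.012 ] top [ 0.6746 -0.0097  0.126 ]
lens [ 0.5645 -0.2965  0.016 ]
```

View pics/ca.png

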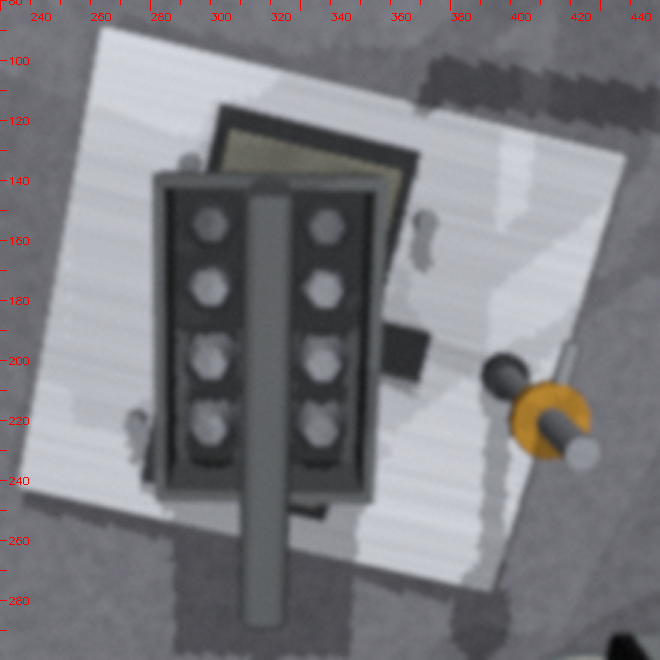

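```bash
python3 -m creep '[[[0,0,0.03,0,0,0,0.085],[0,0,0.06,0,0,0,0.085],[0,0,0.09,0,0,0,0.085],[0,0,0.12,0,0,0,0.085],[0,0,0.14,0,0,0,0.085],[0,0,0.149,0,0,0,0.085],[0,0,0.149,0,0,0,0.085],[0,0,0.149,0,0,0,0.06]]]' 60
python3 snap.py b wrist side
```

```text
clock: 3.67
tool_pos: [0.5807, -0.026, 0.1519]
orientation: [[0.931, 0.366, 0.001], [0.366, -0.931, -0.0], [0.001, 0.0, -1.0]]
force: [-0.5, 0.1, 0.9]
gripper_width: 0.879
3.7667 [ 0.5817 -0.0258  0.1528] [[ 0.9306  0.366   0.0027]
 [ 0.366  -0.9306 -0.0005]
 [ 0.0023  0.0014 -1.    ]] [ 0.2065 -0.1859 -0.1862] 0.7176389387117064 [-0.1698  0.4486 -0.1309  0.9885 -0.      1.0262]
```

View pics/wrist_b.png

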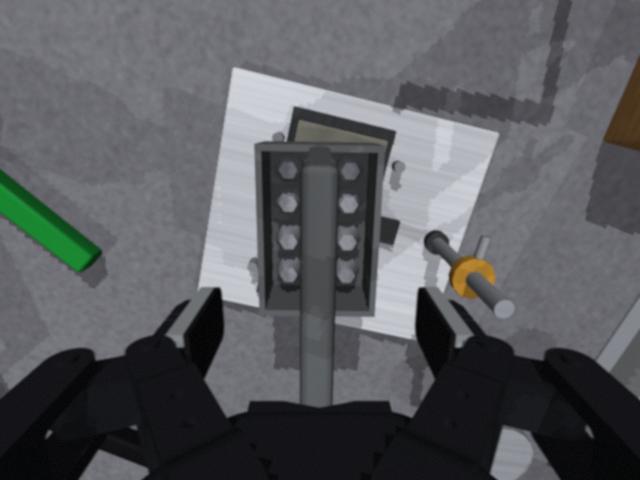

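The beam at column 318 is midway between the fingers at 222 and 418, so it is ready to close on.

```bash
python3 -m creep '[[[0,0,0,0,0,0,0.03],[0,0,0,0,0,0,0.02],[0,0,0,0,0,0,0.0],[0,0,0,0,0,0,0.0],[0,0,0,0,0,0,0.0],[0,0,0,0,0,0,0.0],[0,0,0,0,0,0,0.0],[0,0,-0.006,0,0,0,0],[0,0,-0.015,0,0,0,0],[0,0,-0.03,0,0,0,0],[0,0,-0.03,0,0,0,0]]]' 60
python3 snap.py c wrist side
```

```text
clock: 4.68
tool_pos: [0.582, -0.0254, 0.1837]
orientation: [[0.93, 0.367, 0.003], [0.367, -0.93, -0.001], [0.003, 0.002, -1.0]]
force: [0.9, -0.1, -1.3]
gripper_width: 0.126
4.7833 [ 0.5811 -0.0253  0.1815] [[ 0.9304  0.3666  0.0012]
 [ 0.3666 -0.9304 -0.0002]
 [ 0.0011  0.0006 -1.    ]] [-0.0913  0.4638 -2.808 ] 0.1299744193161125 [-0.1691  0.4273 -0.0856  1.0567  0.      1.0263]
```

View pics/side_c.png

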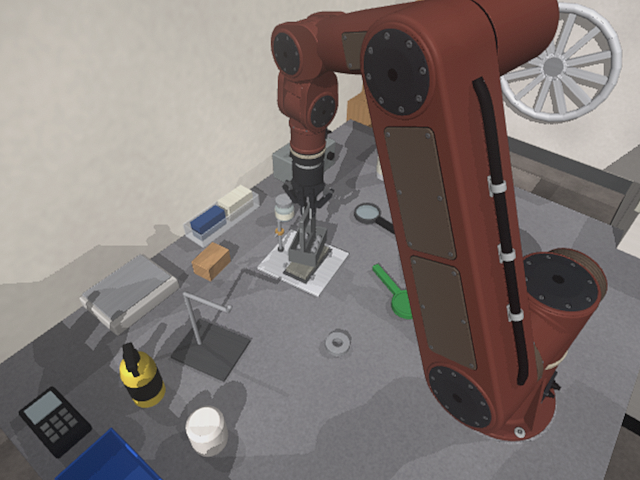

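View pics/wrist_c.png

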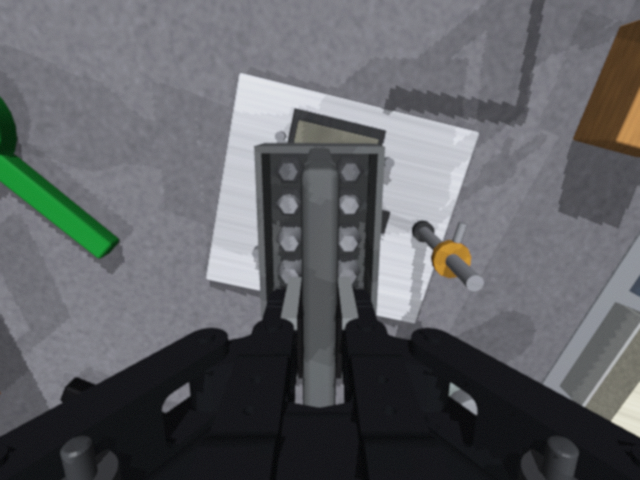

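```bash
python3 togo.py .4243 .2984 .245 14.9
```

```text
[-0.0272 -0.3586 -0.0638] [ 0.03 -0.06  6.61]
```

```bash
python3 -m creep '[[[0,0,-0.015,0,0,0,0],[0,0,-0.035,0,0,0,0],[0,-0.005,-0.055,0,0,0,0],[-0.002,-0.015,-0.075,0,0,0.5,0],[-0.003,-0.035,-0.085,0,0,1,0],[-0.005,-0.06,-0.085,0,0,1.5,0],[-0.007,-0.09,-0.085,0,0,2,0],[-0.009,-0.12,-0.08,0,0,2.5,0],[-0.011,-0.15,-0.075,0,0,3,0],[-0.014,-0.18,-0.07,0,0,3.5,0],[-0.016,-0.21,-0.065,0,0,4,0],[-0.018,-0.24,-0.064,0,0,4.5,0],[-0.02,-0.27,-0.064,0,0,5,0],[-0.023,-0.3,-0.064,0,0,5.5,0],[-0.025,-0.325,-0.064,0,0,6,0],[-0.026,-0.342,-0.064,0,0,6.6,0],[-0.027,-0.353,-0.064,0,0,6.6,0],[-0.027,-0.3585,-0.064,0,0,6.6,0],[-0.027,-0.3585,-0.064,0,0,6.6,0],[-0.027,-0.3585,-0.064,0,0,6.6,0]]]' 60
python3 snap.py d wrist side scene
```

```text
clock: 6.45
tool_pos: [0.4244, 0.2979, 0.2447]
orientation: [[0.966, 0.257, -0.0], [0.257, -0.966, -0.001], [-0.0, 0.001, -1.0]]
force: [-0.5, -0.2, -1.7]
gripper_width: 0.13
6.6 [0.4246 0.2976 0.2449] [[ 0.9667  0.2561 -0.    ]
 [ 0.2561 -0.9667 -0.0003]
 [-0.0001  0.0003 -1.    ]] [-0.2816 -0.22   -3.2116] 0.13069910283207845 [ 0.4704  0.2712 -0.144   1.1558 -0.0002  1.7822]
```

View pics/wrist_d.png

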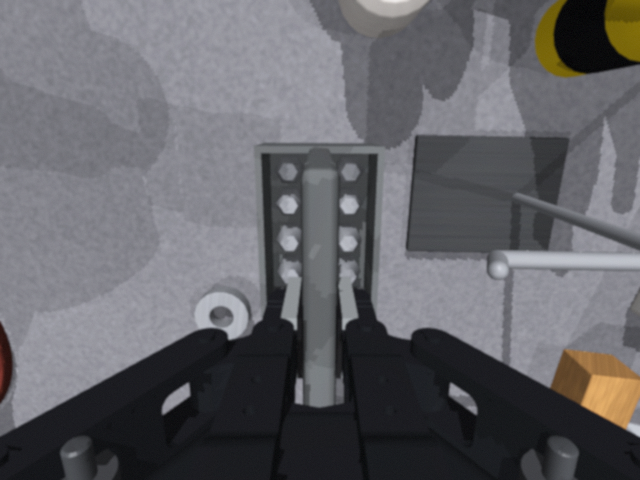

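View pics/side_d.png

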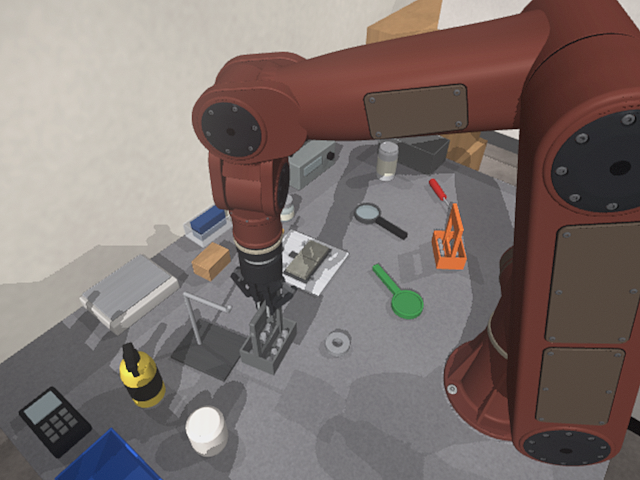

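View pics/scene_d.png

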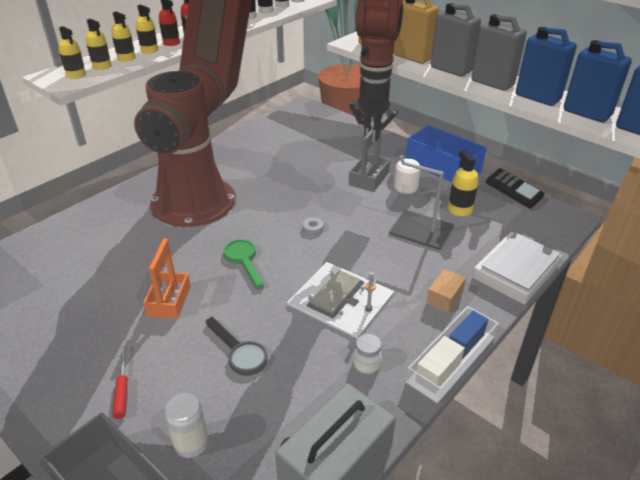

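```bash
python3 - <<'E'
from wb import *
from plant import bot
np.set_printoptions(precision=4,suppress=True)
s=bot.sense();R=np.array(s['orientation']);t=np.array(s['tool_pos'])
for uv,z in (((497,262),.219),((520,260),.2),((636,261.5),.2)):
    p=back('d',uv,z);print(p,R.T@(p-t))
a=back('d',(520,260),.2);b=back('d',(636,261.5),.2);print(np.degrees(np.arctan2(*(b-a)[1::-1])))
print('beam far top',back('d',(319,152),.275))
# predicted seat
from togo import togo
print(togo((.5596,.3344,.245),14.9))
E
```

```text
[0.5061 0.3254 0.219 ] [ 0.0859 -0.006   0.0259]
[0.5286 0.3253 0.2   ] [ 0.1076 -0.0002  0.0449]
[0.589  0.3406 0.2   ] [0.1699 0.0006 0.0449]
14.150099122404043
beam far top [0.4088 0.357  0.275 ]
(array([ 0.1399, -0.001 , -0.0001]), array([ 0.02,  0.01, -0.06]))
```

```bash
python3 -m creep '[[[0.006,0,0,0,0,0,0],[0.016,0,0,0,0,0,0],[0.03,0,0,0,0,0,0],[0.045,0,0,0,0,0,0],[0.06,0,0,0,0,0,0],[0.075,0,0,0,0,0,0],[0.09,0,0,0,0,0,0],[0.105,0,0,0,0,0,0],[0.12,0,0,0,0,0,0],[0.132,0,0,0,0,0,0],[0.14,0,0,0,0,0,0],[0.14,0,0,0,0,0,0],[0.14,0,0.008,0,0,0,0],[0.14,0,0.016,0,0,0,0],[0.14,0,0.022,0,0,0,0],[0.14,0,0.025,0,0,0,0],[0.14,0,0.025,0,0,0,0]]]' 60
python3 snap.py e wrist side scene
```

```text
clock: 8.02
tool_pos: [0.5585, 0.3341, 0.2189]
orientation: [[0.966, 0.257, -0.002], [0.257, -0.966, -0.001], [-0.002, 0.0, -1.0]]
force: [0.3, 0.3, -2.3]
gripper_width: 0.131
8.1667 [0.5594 0.3345 0.2204] [[ 0.9663  0.2573  0.0004]
 [ 0.2573 -0.9663  0.0002]
 [ 0.0004 -0.0001 -1.    ]] [ 0.8263  0.5017 -1.8484] 0.12734988843780592 [0.4269 0.5439 0.2085 1.235  0.     1.7374]
```

View pics/wrist_e.png

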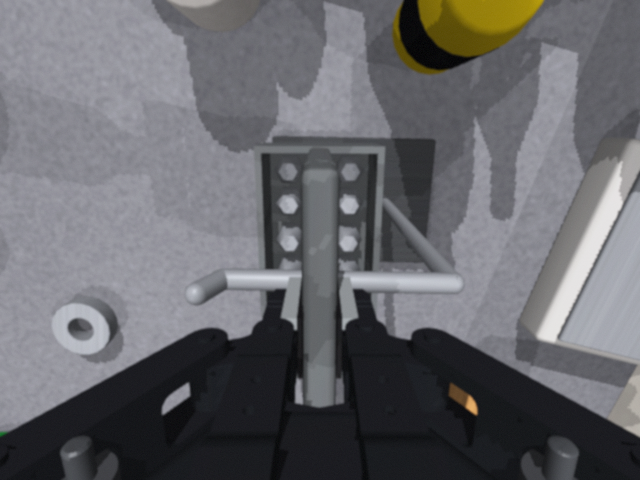

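```bash
python3 - <<'E'
from crop import crop
crop('pics/side_e.png','pics/e1.png',160,240,130,130,4)
crop('pics/scene_e.png','pics/e2.png',370,100,110,150,4)
E
```

```text
(no output)
```

View pics/e1.png

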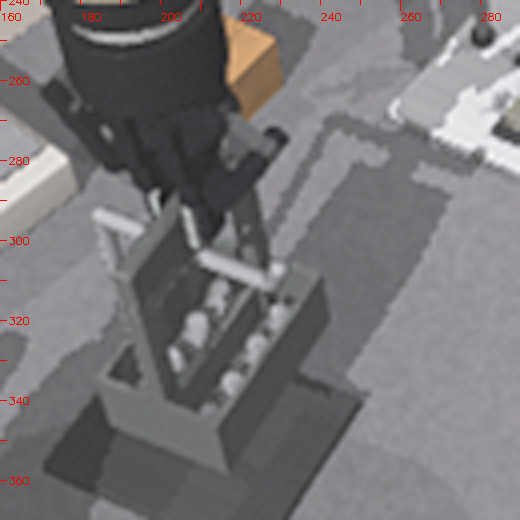

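View pics/e2.png

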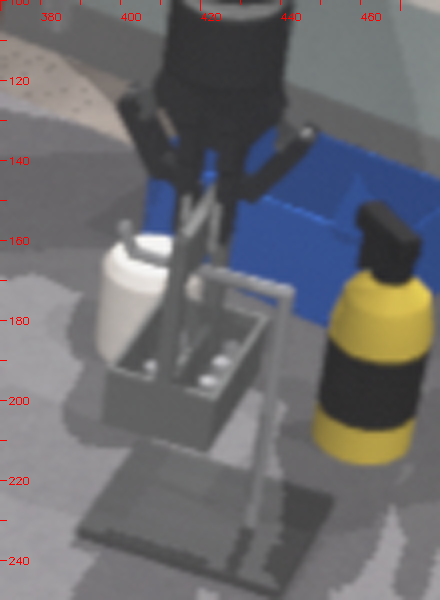

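The bar passes through the slot: tip at (195,293), post elbow at (460,283), beam at column 319. Next I lower the beam onto the bar.

```bash
python3 -m creep '[[[0,0,0.002,0,0,0,0],[0,0,0.004,0,0,0,0],[0,0,0.005,0,0,0,0],[0,0,0.006,0,0,0,0],[0,0,0.006,0,0,0,0],[0,0,0.006,0,0,0,0]]]' 60
python3 -c "
from plant import bot
s=bot.sense();print(s['tool_pos'],s['force'])"
```

```text
clock: 8.67
tool_pos: [0.5594, 0.3344, 0.2142]
orientation: [[0.966, 0.257, 0.0], [0.257, -0.966, 0.0], [0.0, -0.0, -1.0]]
force: [-0.8, -0.9, 1.3]
gripper_width: 0.132
[0.55940945 0.33443966 0.2142426 ] [-0.82536556 -0.92704537  1.30279829]
```

Upward force now: the beam is seated. Next I release with a small opening.

```bash
python3 -m creep '[[[0,0,0.0,0,0,0,0.02],[0,0,0,0,0,0,0.025],[0,0,0,0,0,0,0.03],[0,0,0,0,0,0,0.032],[0,0,0,0,0,0,0.032],[0,0,0,0,0,0,0.032]]]' 60
python3 snap.py f wrist side
```

```text
clock: 9.17
tool_pos: [0.5594, 0.3345, 0.214]
orientation: [[0.966, 0.257, 0.0], [0.257, -0.966, 0.0], [0.0, -0.0, -1.0]]
force: [-0.0, -0.1, 0.2]
gripper_width: 0.374
9.2667 [0.5594 0.3344 0.214 ] [[ 0.9664  0.2572  0.    ]
 [ 0.2572 -0.9664  0.    ]
 [ 0.0001 -0.     -1.    ]] [-0.3569 -0.2314 -1.2468] 0.3759662850062296 [0.4267 0.5468 0.1968 1.2208 0.     1.7374]
```

View pics/wrist_f.png

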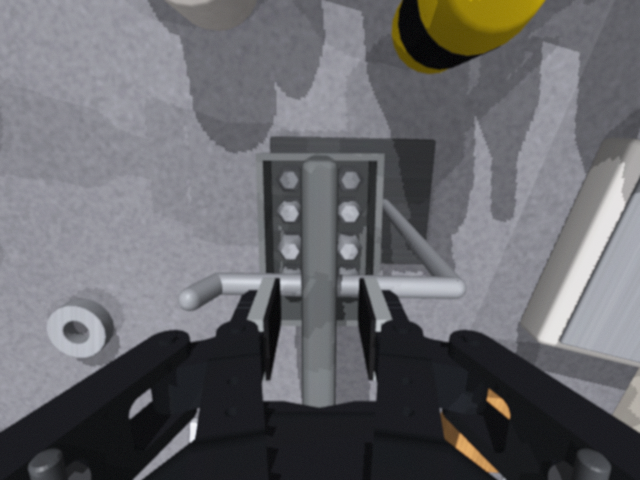

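Fingers are open at columns 270 and 370, clear of the beam at 319. The caddy hangs level, so I retract straight up.

```bash
python3 -m creep '[[[0,0,-0.005,0,0,0,0.032],[0,0,-0.012,0,0,0,0.032],[0,0,-0.025,0,0,0,0.032],[0,0,-0.05,0,0,0,0.032],[0,0,-0.085,0,0,0,0.035],[0,0,-0.12,0,0,0,0.05],[0,0,-0.13,0,0,0,0.07],[0,0,-0.13,0,0,0,0.085]]]' 60
python3 snap.py g wrist side scene
python3 - <<'E'
from crop import crop
crop('pics/side_g.png','pics/g1.png',160,240,130,130,3)
crop('pics/scene_g.png','pics/g2.png',370,100,110,150,3)
crop('pics/scene_g.png','pics/g3.png',280,250,120,100,6)
crop('pics/side_g.png','pics/g4.png',250,190,110,110,6)
import cv2,numpy as np
a=cv2.imread('pics/g1.png');b=cv2.imread('pics/g2.png');c=np.zeros((450,720,3),np.uint8);c[:390,:390]=a;c[:450,390:720]=b;cv2.imwrite('pics/g12.png',c)
E
```

```text
clock: 9.93
tool_pos: [0.5606, 0.335, 0.3485]
orientation: [[0.966, 0.257, 0.006], [0.257, -0.966, 0.003], [0.007, -0.001, -1.0]]
force: [0.2, 0.8, -0.5]
gripper_width: 0.822
10.0833 [0.5592 0.3343 0.3433] [[ 0.9664  0.2572 -0.0009]
 [ 0.2572 -0.9664 -0.0004]
 [-0.001   0.0002 -1.    ]] [-0.8043 -0.0013 -0.9315] 0.9940392009503116 [ 0.4267  0.5379  0.515   1.5489 -0.      1.7374]
```

View pics/g12.png

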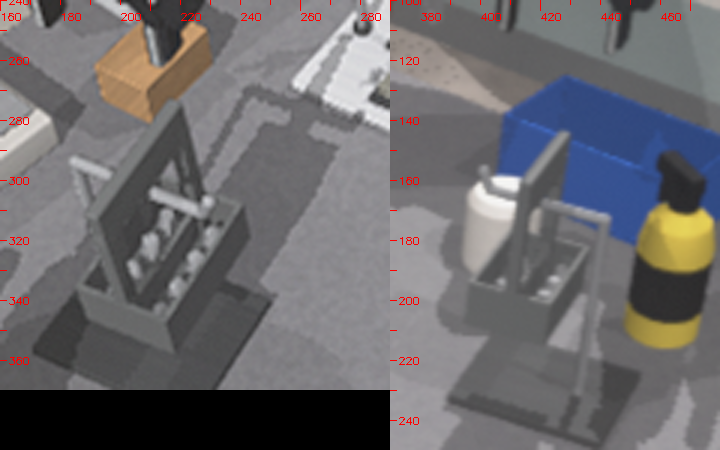

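View pics/g3.png

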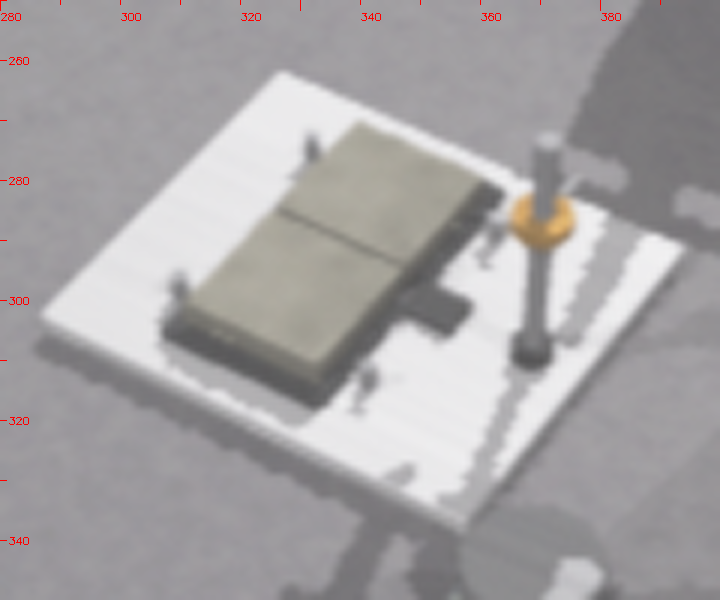

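View pics/g4.png

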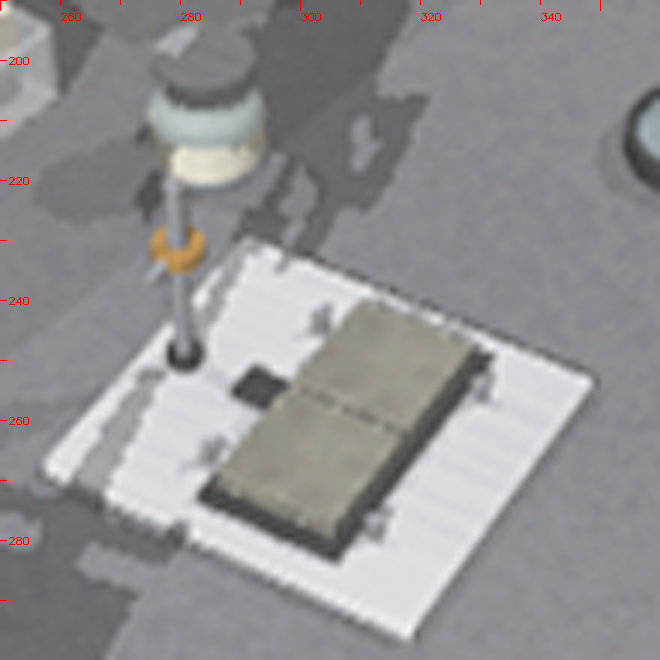

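```bash
cat > m3.py <<'E'
from geo import *
S='scene';D='side'
o=lambda a,b,u,v:(a+u/6-.42,b+v/6-.42)
s=lambda u,v:o(280,250,u,v); d=lambda u,v:o(250,190,u,v)
X=.032;Y=.0655;z=.027
pts=[(S,s(187,297),(-X,-Y,z)),(S,s(318,363),(X,-Y,z)),(S,s(487,180),(X,Y,z)),(S,s(360,122),(-X,Y,z)),
(D,d(215,477),(X,Y,z)),(D,d(333,535),(-X,Y,z)),(D,d(478,345),(-X,-Y,z)),(D,d(370,300),(X,-Y,z))]
x,r=fit(pts,[.58,-.02,.16]);print('pad',x,np.degrees(x[2]));print(r.round(1).tolist())
for c in (S,D):
    xx,r=fit([p for p in pts if p[0]==c],x);print(c,xx)
pp=Rz(x[2])@[.092,0,0]+[x[0],x[1],0]
print('post',pp)
for h in (.126,.10,.095,.09,.085,.08,.012): print(h,proj(S,[pp+[0,0,h]])[0],proj(D,[pp+[0,0,h]])[0])
print('obs top',s(548,142),'collar',s(542,220),d(178,249),'foot',s(531,352),d(185,357))
E
python3 m3.py; python3 togo.py .52 -.10 .34 9.2
```

```text
pad [ 0.582  -0.0232  0.1355] 7.761709134292319
[[-1.3, -0.1], [-0.7, -0.2], [-0.2, -1.3], [-0.7, -1.3], [-0.7, -1.1], [-0.6, -1.7], [-1.0, 0.2], [-2.0, -0.4]]
scene [ 0.5848 -0.0237  0.1313]
side [ 0.5777 -0.0224  0.1254]
post [ 0.6731 -0.0108  0.    ]
0.126 [370.4835 272.7983] [278.1452 220.137 ]
0.1 [369.8235 281.1517] [278.5877 227.0265]
0.095 [369.6984 282.7348] [278.6714 228.3297]
0.09 [369.5739 284.3105] [278.7547 229.6259]
0.085 [369.45  285.879] [278.8375 230.9154]
0.08 [369.3267 287.4401] [278.9199 232.1981]
0.012 [367.7044 307.9735] [279.9989 248.9967]
obs top (370.9133333333333, 273.24666666666667) collar (369.9133333333333, 286.24666666666667) (279.24666666666667, 231.08) foot (368.08, 308.24666666666667) (280.4133333333333, 249.08)
[-0.1496  0.4096  0.0035] [0.01 0.06 5.7 ]
```

```bash
python3 togo.py .58 -.07 .30 9.2; python3 -m creep '[[[0,0,0,0,0,0,0.085],[-0.02,0.05,0,0,0,2,0.085],[-0.08,0.385,0.04,0,0,5.7,0.085],[-0.08,0.385,0.04,0,0,5.7,0.085],[-0.08,0.385,0.04,0,0,5.7,0.085],[-0.08,0.385,0.04,0,0,5.7,0.085],[-0.08,0.385,0.04,0,0,5.7,0.085],[-0.08,0.385,0.04,0,0,5.7,0.085],[-0.08,0.385,0.04,0,0,5.7,0.085],[-0.08,0.385,0.04,0,0,5.7,0.085],[-0.08,0.385,0.04,0,0,5.7,0.085],[-0.08,0.385,0.04,0,0,5.7,0.085],[-0.08,0.385,0.04,0,0,5.7,0.085],[-0.08,0.385,0.04,0,0,5.7,0.085]]]' 60; python3 snap.py h wrist
python3 togo.py .4990 -.298 .12 84.6
```

```text
[-0.0838  0.3961  0.0434] [0.01 0.06 5.7 ]
clock: 11.25
tool_pos: [0.5807, -0.0576, 0.3034]
orientation: [[0.987, 0.16, -0.001], [0.16, -0.987, 0.001], [-0.001, -0.001, -1.0]]
force: [-0.0, 0.8, 0.1]
gripper_width: 0.995
11.3 [ 0.5808 -0.0572  0.3037] [[ 0.987   0.1608 -0.0008]
 [ 0.1608 -0.987   0.0005]
 [-0.0007 -0.0006 -1.    ]] [ 0.0725  0.1699 -0.0118] 0.9975100355150794 [-0.2235  0.3821  0.167   1.3565  0.0003  1.1858]
[-0.1194  0.2246  0.1836] [-6.000e-02  1.000e-02 -7.534e+01]
```

View pics/wrist_h.png

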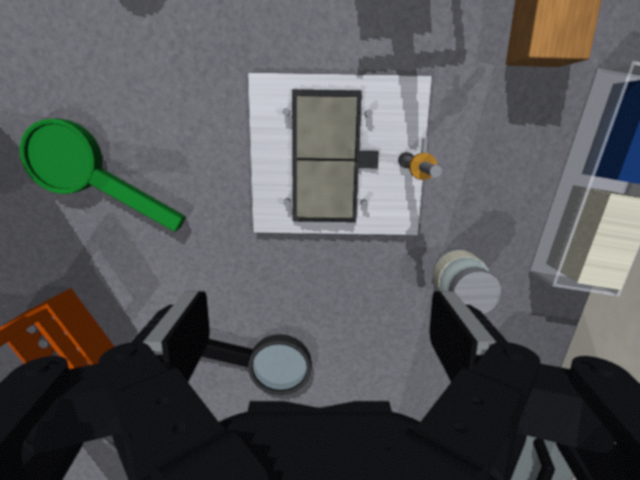

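```bash
python3 - <<'E'
from crop import crop
crop('pics/wrist_h.png','pics/h1.png',280,70,170,160,4)
crop('pics/wrist_h.png','pics/h2.png',190,310,140,100,5)
E
```

```text
(no output)
```

View pics/h1.png

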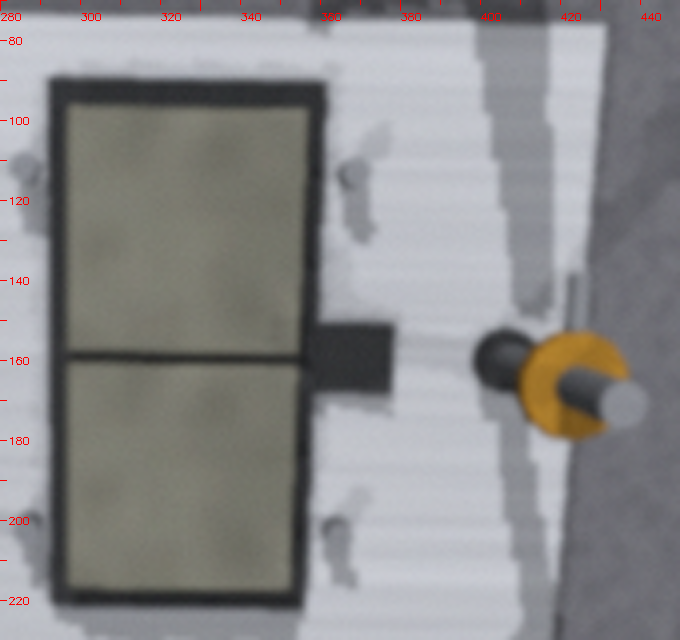

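View pics/h2.png

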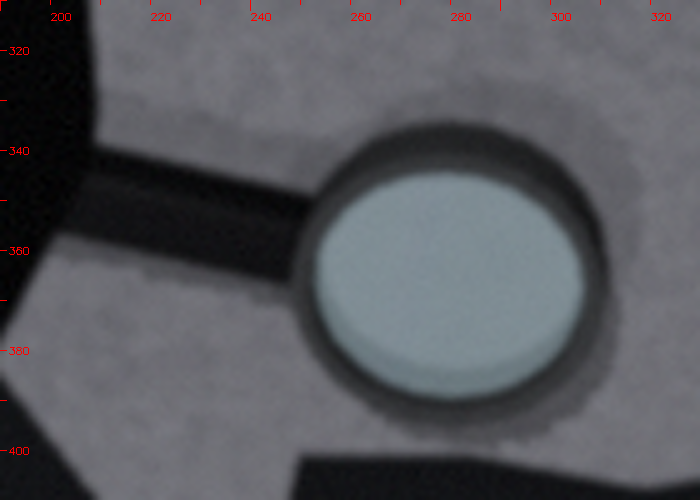

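```bash
python3 - <<'E'
from wb import *
np.set_printoptions(precision=4,suppress=True)
q=lambda u,v:(280+u/4-.38,70+v/4-.38)
c=[back('h',q(*p),.027) for p in((66,105),(309,108),(297,590),(66,589))];print(np.array(c),'mean',np.mean(c,0))
print([np.linalg.norm(c[i]-c[i-1]) for i in range(4)])
print(np.degrees(np.arctan2(*((c[1]-c[0])+(c[2]-c[3]))[1::-1])),np.degrees(np.arctan2(*((c[0]-c[3])+(c[1]-c[2]))[1::-1]))-90)
m=np.mean(c,0)
top=back('h',q(623,404),.126);foot=back('h',q(507,361),.013);print('post',top,foot)
import numpy as np
for z in(.08,.085,.09,.095): print(z,back('h',q(574,384),z), pj('h',[top[0],top[1],z]),q(574,384))
l=lambda u,v:(190+u/5-.4,310+v/5-.4)
print('lens',back('h',l(449,285),.0155))
print('handle mids',back('h',l(85,203),.018),back('h',l(265,250),.018))
E
```

```text
[[ 0.5405  0.0373  0.027 ]
 [ 0.6041  0.0469  0.027 ]
 [ 0.6252 -0.0826  0.027 ]
 [ 0.5594 -0.093   0.027 ]] mean [ 0.5823 -0.0228  0.027 ]
[np.float64(0.13162224183595106), np.float64(0.06436176990039785), np.float64(0.13112492421260888), np.float64(0.06663252631859748)]
8.763591313272567 8.762674695027712
post [ 0.6733 -0.0096  0.126 ] [ 0.6739 -0.0099  0.013 ]
0.08 [ 0.6752 -0.0096  0.08  ] [421.2713 165.3207] (423.12, 165.62)
0.085 [ 0.6737 -0.0094  0.085 ] [422.6352 165.8334] (423.12, 165.62)
0.09 [ 0.6723 -0.0091  0.09  ] [424.0362 166.36  ] (423.12, 165.62)
0.095 [ 0.6709 -0.0088  0.095 ] [425.4758 166.9011] (423.12, 165.62)
lens [ 0.5666 -0.3022  0.0155]
handle mids [ 0.4694 -0.2911  0.018 ] [ 0.5173 -0.2976  0.018 ]
```

```bash
python3 togo.py .4974 -.296 .16 -96
```

```text
[-0.1206  0.2224  0.1436] [1.0000e-02 6.0000e-02 1.0526e+02]
```

```bash
python3 - <<'E'
from geo import *
def bk(c,uv,z):
    K,T=P[c];R,t=T[:3,:3],T[:3,3];o=-R.T@t;r=R.T@np.linalg.solve(K,[*uv,1]);return o+r*(z-o[2])/r[2]
print('orange tray rim corners',[bk('scene',p,.045) for p in((148,295),(178,297),(190,274),(160,270))],'beam ends',bk('scene',(155,267),.155),bk('scene',(167,243),.155))
print('green end',bk('scene',(260,285),.018),'screwdriver',bk('scene',(120,415),.01))
E
python3 -m creep '[[[-0.03,0.05,0.0,0,0,7,0.085],[-0.1206,0.2224,0.08,0,0,105.3,0.085],[-0.1206,0.2224,0.08,0,0,105.3,0.085],[-0.1206,0.2224,0.08,0,0,105.3,0.085],[-0.1206,0.2224,0.08,0,0,105.3,0.085],[-0.1206,0.2224,0.08,0,0,105.3,0.085],[-0.1206,0.2224,0.08,0,0,105.3,0.085],[-0.1206,0.2224,0.08,0,0,105.3,0.085],[-0.1206,0.2224,0.08,0,0,105.3,0.085],[-0.1206,0.2224,0.08,0,0,105.3,0.085],[-0.1206,0.2224,0.08,0,0,105.3,0.085],[-0.1206,0.2224,0.08,0,0,105.3,0.085],[-0.1206,0.2224,0.08,0,0,105.3,0.085],[-0.1206,0.2224,0.08,0,0,105.3,0.085],[-0.1206,0.2224,0.08,0,0,105.3,0.085],[-0.1206,0.2224,0.1,0,0,105.3,0.085],[-0.1206,0.2224,0.12,0,0,105.3,0.085],[-0.1206,0.2224,0.12,0,0,105.3,0.085]]]' 60; python3 snap.py i wrist
```

```text
orange tray rim corners [array([ 0.2787, -0.3494,  0.045 ]), array([ 0.3365, -0.3066,  0.045 ]), array([ 0.2944, -0.2373,  0.045 ]), array([ 0.2278, -0.2774,  0.045 ])] beam ends [ 0.3246 -0.3401  0.155 ] [ 0.2766 -0.2714  0.155 ]
green end [ 0.4288 -0.1314  0.018 ] screwdriver [ 0.4855 -0.5724  0.01  ]
clock: 12.8
tool_pos: [0.4967, -0.2944, 0.1809]
orientation: [[-0.104, -0.995, -0.004], [-0.995, 0.104, 0.003], [-0.003, 0.004, -1.0]]
force: [0.1, 1.0, 0.3]
gripper_width: 0.998
12.85 [ 0.4971 -0.295   0.1827] [[-0.1043 -0.9945 -0.0027]
 [-0.9945  0.1043  0.0023]
 [-0.002   0.003  -1.    ]] [ 0.5209 -0.0797 -0.0478] 0.9911428476965032 [-0.6621  0.4236 -0.088   1.0628  0.0001  2.584 ]
```

View pics/wrist_i.png

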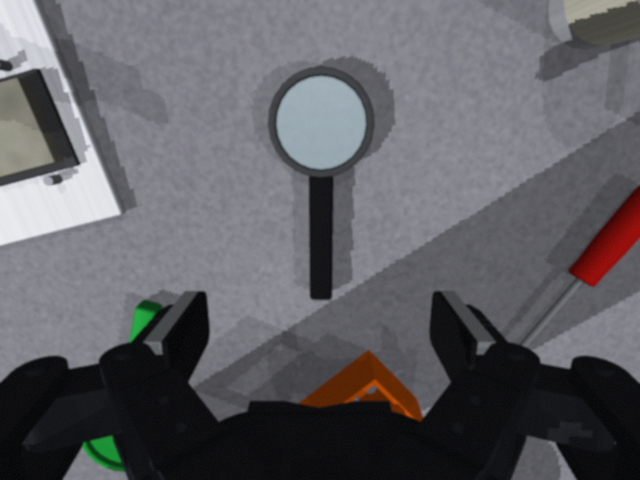

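```bash
python3 - <<'E'
from wb import *
from togo import togo
np.set_printoptions(precision=4,suppress=True)
l=back('i',(321.3,121.5),.017);e=back('i',(320.7,297.5),.018);n=back('i',(321.5,180),.018)
print(l,e,np.linalg.norm(l-e)); u=(l-e)[:2];yaw=np.degrees(np.arctan2(u[1],u[0]));print(yaw)
u/=np.linalg.norm(u);g=(l[:2]-u*.072+e[:2]+u*.080)/2;print('grip',g)
print(togo((g[0],g[1],.06),yaw-90)); print(togo((g[0],g[1],.004),yaw-90))
E
```

```text
[ 0.568  -0.3031  0.017 ] [ 0.4174 -0.2871  0.018 ] 0.15150375527305
-6.073488016760127
grip [ 0.4967 -0.2955]
(array([ 0.0009, -0.    ,  0.1227]), array([0.17, 0.12, 0.09]))
(array([ 0.001 , -0.0002,  0.1787]), array([0.17, 0.12, 0.09]))
```

```bash
python3 -m creep '[[[0,0,0.03,0,0,0,0.085],[0.001,0,0.065,0,0,0,0.07],[0.001,0,0.1,0,0,0,0.06],[0.001,0,0.13,0,0,0,0.05],[0.001,0,0.15,0,0,0,0.05],[0.001,0,0.16,0,0,0,0.05],[0.001,0,0.165,0,0,0,0.05],[0.001,0,0.165,0,0,0,0.05],[0.001,0,0.165,0,0,0,0.05]]]' 60;python3 snap.py j wrist
```

```text
clock: 13.6
tool_pos: [0.4986, -0.2985, 0.0205]
orientation: [[-0.106, -0.994, 0.002], [-0.994, 0.106, -0.001], [0.001, -0.002, -1.0]]
force: [0.4, -0.4, -0.7]
gripper_width: 0.583
13.65 [ 0.4987 -0.2987  0.0207] [[-0.1059 -0.9944  0.002 ]
 [-0.9944  0.1059 -0.0016]
 [ 0.0014 -0.0022 -1.    ]] [ 0.1601 -0.8594 -0.419 ] 0.5855363558923353 [-0.6654  0.5882 -0.2882  0.6918 -0.      2.5823]
```

View pics/wrist_j.png

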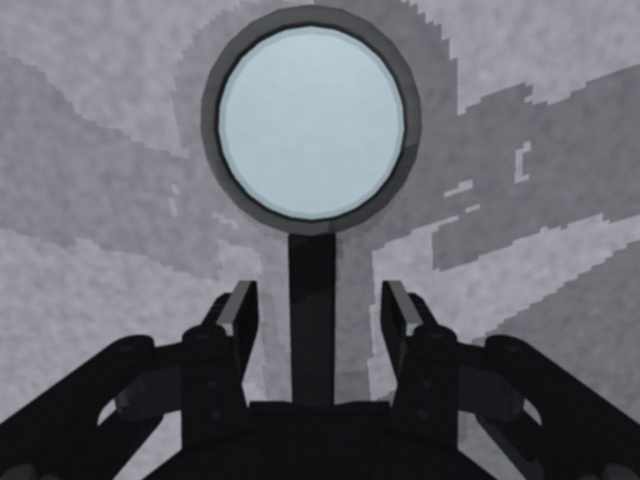

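```bash
python3 -m creep '[[[-0.003,0,0.005,0,0,0,0.05],[-0.003,0,0.01,0,0,0,0.05],[-0.003,0,0.015,0,0,0,0.05],[-0.003,0,0.0155,0,0,0,0.05],[-0.003,0,0.0155,0,0,0,0.05],[-0.003,0,0.0155,0,0,0,0.05]]]' 60;python3 snap.py k wrist
```

```text
clock: 14.15
tool_pos: [0.4978, -0.2951, 0.0034]
orientation: [[-0.106, -0.994, -0.0], [-0.994, 0.106, 0.0], [-0.0, 0.0, -1.0]]
force: [-0.8, 0.1, 0.7]
gripper_width: 0.583
14.2 [ 0.4979 -0.2951  0.0036] [[-0.1062 -0.9943  0.0001]
 [-0.9943  0.1062 -0.    ]
 [ 0.     -0.0001 -1.    ]] [ 0.6893 -0.9333  0.6305] 0.5890725883544002 [-0.6613  0.609  -0.3061  0.6556  0.      2.5867]
```

View pics/wrist_k.png

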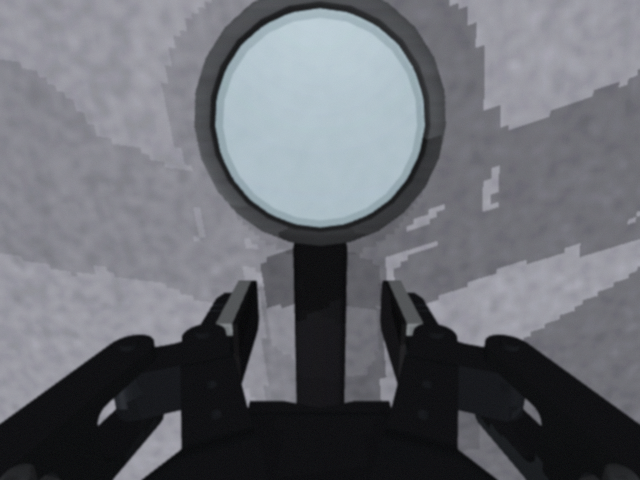

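Handle at 320 is centred between the fingers. Closing.

```bash
python3 -m creep '[[[0,0,0,0,0,0,0.03],[0,0,0,0,0,0,0.01],[0,0,0,0,0,0,0],[0,0,0,0,0,0,0],[0,0,0,0,0,0,0],[0,0,0,0,0,0,0],[0,0,0,0,0,0,0]]]' 70; python3 -c "
from plant import bot
s=bot.sense();print(s['tool_pos'],s['force'],s['gripper_width'])"
python3 -m creep '[[[0,0,-0.005,0,0,0,0],[0,0,-0.015,0,0,0,0],[0,0,-0.03,0,0,0,0],[0,0,-0.05,0,0,0,0],[0,0,-0.07,0,0,0,0],[0,0,-0.085,0,0,0,0],[0,0,-0.09,0,0,0,0],[0,0,-0.09,0,0,0,0],[0,0,-0.09,0,0,0,0]]]' 70; python3 snap.py l wrist scene side
```

```text
clock: 14.78
tool_pos: [0.498, -0.2952, 0.0039]
orientation: [[-0.106, -0.994, 0.0], [-0.994, 0.106, -0.0], [0.0, -0.0, -1.0]]
force: [-1.0, 0.3, 5.6]
gripper_width: 0.213
[ 0.49802739 -0.29518556  0.00394328] [-0.98405786  0.28448069  5.59790796] 0.21260266562544353
clock: 15.53
tool_pos: [0.4977, -0.2949, 0.0933]
orientation: [[-0.106, -0.994, -0.0], [-0.994, 0.106, 0.0], [-0.0, 0.0, -1.0]]
force: [-0.5, 0.8, -2.1]
gripper_width: 0.209
15.6833 [ 0.4972 -0.2945  0.0924] [[-0.1062 -0.9943 -0.0015]
 [-0.9943  0.1062  0.0012]
 [-0.001   0.0016 -1.    ]] [-0.468   0.2763 -1.3183] 0.21300229436968635 [-0.6613  0.5009 -0.2192  0.8526 -0.      2.5868]
```

View pics/wrist_l.png

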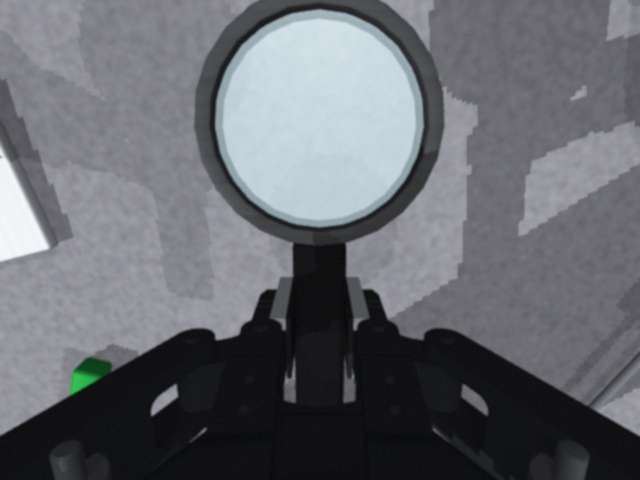

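View pics/scene_l.png

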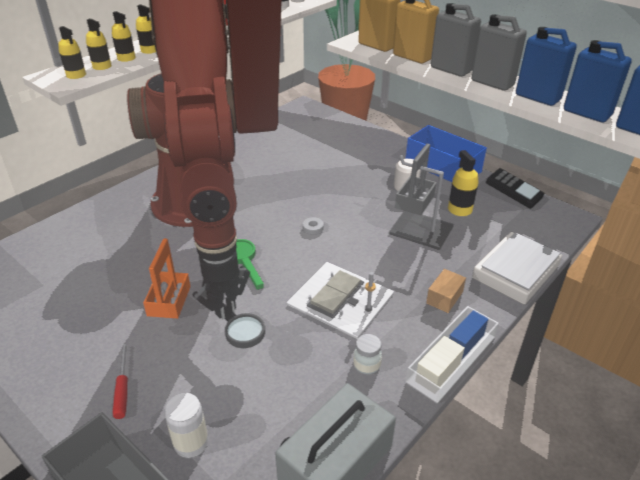

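```bash
python3 togo.py .5113 -.0292 .12 -85
```

```text
[-0.2653  0.0142 -0.0273] [  0.09   0.07 -11.1 ]
```

```bash
python3 -m creep '[[[0,0,-0.01,0,0,0,0],[-0.005,0,-0.02,0,0,0,0],[-0.015,0.001,-0.027,0,0,-1,0],[-0.035,0.002,-0.027,0,0,-2,0],[-0.06,0.003,-0.027,0,0,-3,0],[-0.085,0.005,-0.027,0,0,-4,0],[-0.11,0.006,-0.027,0,0,-5,0],[-0.135,0.007,-0.027,0,0,-6,0],[-0.16,0.009,-0.027,0,0,-7,0],[-0.185,0.010,-0.027,0,0,-8,0],[-0.21,0.011,-0.027,0,0,-9,0],[-0.23,0.012,-0.027,0,0,-10,0],[-0.247,0.013,-0.027,0,0,-11,0],[-0.258,0.014,-0.027,0,0,-11.1,0],[-0.2653,0.0142,-0.027,0,0,-11.1,0],[-0.2653,0.0142,-0.027,0,0,-11.1,0],[-0.2653,0.0142,-0.027,0,0,-11.1,0],[-0.2653,0.0142,-0.027,0,0,-11.1,0]]]' 70; python3 snap.py m wrist side scene;  python3 togo.py .5113 -.0292 .0795 -85
```

```text
clock: 17.18
tool_pos: [0.512, -0.0304, 0.1206]
orientation: [[0.086, -0.996, 0.0], [-0.996, -0.086, -0.0], [0.0, -0.0, -1.0]]
force: [-0.0, -0.9, -1.6]
gripper_width: 0.214
17.3333 [ 0.5119 -0.0305  0.1205] [[ 0.0861 -0.9963 -0.0001]
 [-0.9963 -0.0861 -0.0001]
 [ 0.0001  0.0001 -1.    ]] [-0.7163  1.0315 -2.093 ] 0.21170982334721966 [-0.202   0.36   -0.366   0.8449 -0.0001  2.8534]
[-0.0013  0.0005  0.041 ] [ 0.01 -0.01 -0.06]
```

View pics/wrist_m.png

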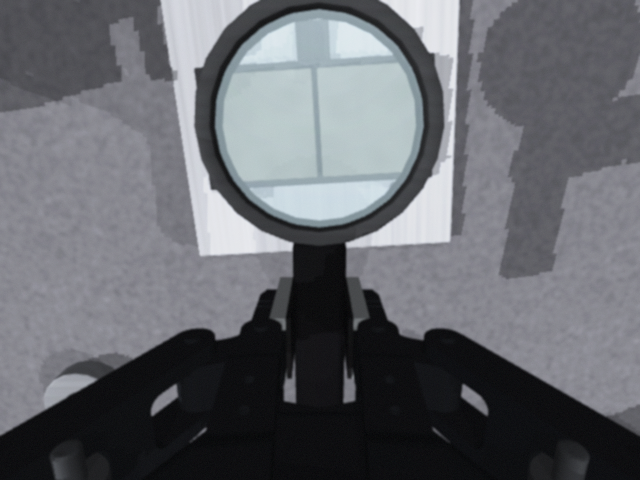

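The pad is seen through the lens, its seam at column 317 and its face rows 65 to 185, roughly centred. Now down to collar height.

```bash
python3 -m creep '[[[-0.001,0,0.006,0,0,0,0],[-0.001,0,0.014,0,0,0,0],[-0.001,0.0005,0.022,0,0,0,0],[-0.001,0.0005,0.03,0,0,0,0],[-0.001,0.0005,0.036,0,0,0,0],[-0.001,0.0005,0.04,0,0,0,0],[-0.001,0.0005,0.041,0,0,0,0],[-0.001,0.0005,0.041,0,0,0,0],[-0.001,0.0005,0.041,0,0,0,0],[-0.001,0.0005,0.041,0,0,0,0]]]' 70; python3 snap.py n wrist side scene
python3 - <<'E'
from crop import crop
crop('pics/side_n.png','pics/n1.png',240,180,130,120,5)
crop('pics/scene_n.png','pics/n2.png',270,220,130,120,5)
E
```

```text
clock: 18.17
tool_pos: [0.5117, -0.0288, 0.0799]
orientation: [[0.087, -0.996, 0.001], [-0.996, -0.087, -0.0], [0.0, -0.001, -1.0]]
force: [0.1, 0.1, -1.7]
gripper_width: 0.213
18.3167 [ 0.5116 -0.0288  0.0798] [[ 0.0873 -0.9962  0.0006]
 [-0.9962 -0.0873 -0.0001]
 [ 0.0002 -0.0006 -1.    ]] [-0.5428  0.1075 -1.6356] 0.21104290461280442 [-0.199   0.4065 -0.4196  0.744   0.      2.8552]
```

View pics/n1.png

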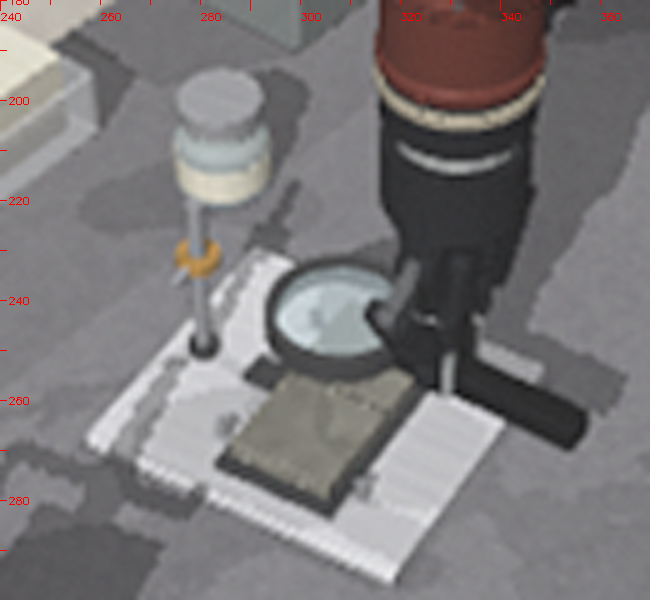

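View pics/n2.png

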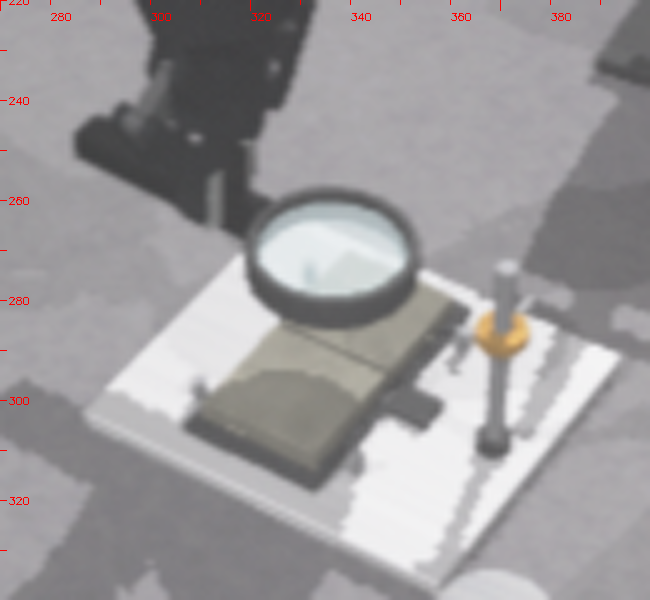

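View pics/wrist_n.png

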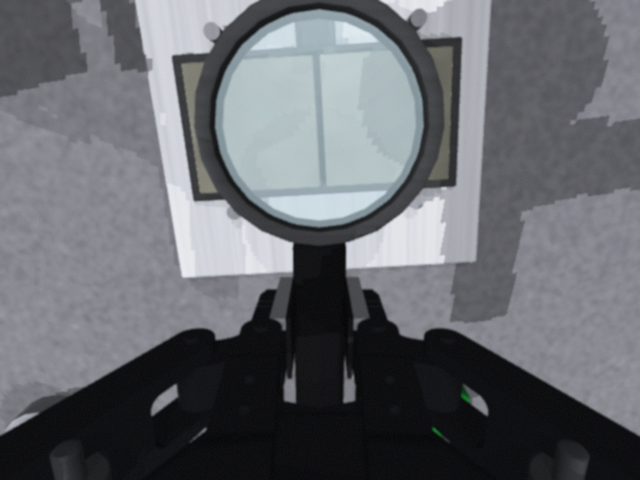

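View pics/scene_n.png

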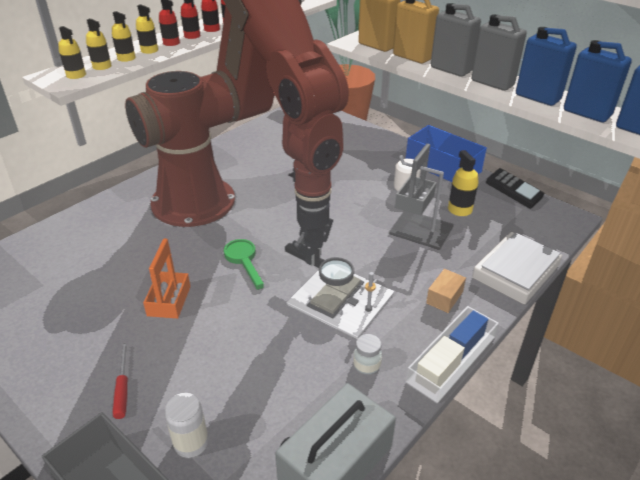

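```bash
python3 - <<'E'
from geo import *
a=tri([('scene',(270+333/5-.4,220+249/5-.4)),('side',(240+336/5-.4,180+309/5-.4))]);print('glass',a)
c=tri([('scene',(270+501/5-.4,220+333/5-.4)),('side',(240+198/5-.4,180+256/5-.4))]);print('collar',c)
S=np.load
for n,c2 in (('scene',(333,249)),('side',(336,309))):
    print(n,proj(n,[[.5823,-.0228,.0845]]),proj(n,[[.5823,-.0228,.0915]]))
print((270+333/5-.4,220+249/5-.4),(240+336/5-.4,180+309/5-.4))
from wb import *
for u in((320,120),): 
  pass
import os
d=np.load('pics/wrist_n.npz');from wb import back
print('wrist rim centre',back('n',(319.5,120.5),.0935))
print('pad ends visible', back('n',(174,57),.022),back('n',(461,39),.022),back('n',(195,199),.022),back('n',(455,186),.022))
E
```

```text
glass (array([ 0.5826, -0.0235,  0.0903]), np.float64(0.03639903450192605))
collar (array([ 0.6737, -0.0113,  0.0847]), np.float64(0.37700579986500315))
scene [[336.2003 270.9902]] [[336.2634 268.8065]]
side [[306.7079 243.0785]] [[306.6946 241.2729]]
(336.20000000000005, 269.40000000000003) (306.8, 241.4)
wrist rim centre [ 0.5821 -0.0228  0.0935]
pad ends visible [0.607  0.0517 0.022 ] [ 0.6274 -0.0885  0.022 ] [0.5362 0.0415 0.022 ] [ 0.5557 -0.099   0.022 ]
```

All agree: lens (0.582,-0.023) against pad (0.582,-0.023), lens height about 0.085 against collar 0.0847, and the caddy still hanging. Handing in.

```bash
python3 -m creep '[[[0,0,0,0,0,0,0],[0,0,0,0,0,0,0],[0,0,0,0,0,0,0]]]' 70; python3 -c "
from plant import bot
bot.close_job();s=bot.sense();print(s['clock'],s['tool_pos'],s['force'],s['gripper_width'])"
```

```text
clock: 18.57
tool_pos: [0.5114, -0.0288, 0.0796]
orientation: [[0.087, -0.996, 0.0], [-0.996, -0.087, -0.0], [0.0, -0.0, -1.0]]
force: [-0.8, -0.5, -0.9]
gripper_width: 0.211
the job is handed in; nothing more can be done
the job is handed in; nothing more can be done
```

I hung the grey caddy on the hook by its handle and let go. Then I picked up the black magnifier and handed in the job at about 18.6 s, with the magnifier held over the brake pad. The interface gives no verdict, so this rests on my own checks.

- **Caddy:** after release and again in the last picture it hung level on the bar. The upward force on lowering showed that it had seated.
- **Lens position:** the wrist view put the lens centre at (0.582, −0.023) m, and the pad centre measured the same from its corners. The two fixed cameras together put the lens within about 1 mm of that.
- **Lens height:** it came out at about 0.085 m against 0.0847 m for the collar. Other collar readings gave about 0.083 to 0.085 m, and known heights had read up to about 4 mm low in my early checks. All of this is inside the 8 mm tolerance.
- **Other goods:** the last picture showed nothing moved, and the gripper did not come near the collar at any point. I did not measure the other goods again at the end.
- **Disagreements:** my first station fit was about 4 px off at the gauge post, because I had taken the pad as centred on the base plate. I measured the pad directly once the caddy was off it, and no check failed after that.

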